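# Lock the battery cap of the clipper's power unit

## Task

The battery has been changed and the cap of the white battery unit is still loose. Take the orange-handled flat-blade driver out of its stand, set its blade in the slot of the blue cap, push the cap down against its spring and keep pushing while you turn it clockwise as far as it goes, from the red marks to the green ones. Then put the driver back upright in the stand hole it came from and leave the blue-handled driver alone.

Things in the scene. Friction and masses are not known exactly. Their poses are not given: they have to be found in the camera images.
- driver: Flat-blade driver, orange square handle, 126 mm long, 0.14 kg, upright in one hole of the stand. Origin: middle of the blade's tip; z up the shank; x along the blade's width (24 mm wide in x, 4 mm thick in y). Handle 28 x 28 mm, sides along x and y, z = 61 to 126 mm; grip it near z = 95 across either pair of sides. A round flange 50 mm wide, z = 55 to 61, rests on the stand.
- stand: Fixed grey block, 62 mm high, 66 x 176 mm. Origin: centre of its underside. Two upright through holes at y = +55 and -55 mm, 37 mm wide with a 4 mm chamfer; one holds the orange driver, the other the blue one, tips 7 mm above the table (lift a driver 60 mm or more to clear the block).
- pin_driver: The wrong driver: blue handle and a plain round 8 mm bit that cannot turn the cap; in the other hole of the stand, same size and same frame. Leave it there.
- cap_slot (a point): Centre of the floor of the slot in the round blue cap (50 mm wide) on the fixed white battery unit; moves with the cap; x along the slot, z up. Slot 10 mm wide (sloped out to 15 at the top), 49 mm long, 7 mm deep, open at both ends; its floor is 50 mm above the table at rest. A fixed grey collar, 52 mm inside, 63 outside, rim 58 mm above the table, surrounds the cap.
- cap (a joint): Turn of the cap about its upright axis, clockwise from above: 0 with the slot at the red marks (starts within 0.08), 1.05 rad at the green (hard stop; the lock begins at 0.95). Resists with 0.06 N m. The blade has about 0.25 rad of play in the slot before it turns the cap, so turn the driver 1.3 to 1.4 rad in all.
- cap_push (a joint): How far the cap is pushed down, in m: 0 at rest, 0.008 at the bottom; a spring resists with 3 N at first, 11 N at the bottom. It is a bayonet: the cap is free to turn only while 0.005 or more down, and must not be forced round without the push; once in the lock it springs up again when let go.
Things that resemble listed ones, but are neither listed nor needed, are in the scene too. Leave any pink or turquoise look-alike of the driver alone.

How it is judged:
By the outcome, as a careful person would: the job done as asked, in the order asked, and still so for the second after the job is handed in, with the robot touching nothing.
It also fails if it takes over 48 s, if anything falls off the work surface, if the arm or the gripper's body presses on something with over 40 N, if the wrist force passes 120 N, or if a joint passes its speed limit or range.

## Robot

A 7-joint arm with a two-finger parallel gripper is mounted at the origin on a cart in front of the work surface, level with it; the furniture and walls round the work are solid. World frame = base frame: x ahead of the robot, y to its left, z up, the work surface at z = 0. Lengths are in mm, angles in rad, forces in N, time in s.
With the tool pointing down it reaches from about 400 to 875 mm from the base axis. Payload 4.4 kg.
Tool frame: the origin (TCP) lies at the very end of the fingers, on their centre line; the grasp point (between the pads) lies 19 mm behind it; z points along the fingers, y is the line along which they close (so a half turn about z gives the same grasp; the last joint's range is limited). The gripper opens to 85 mm and grips with 20 to 120 N. Pads are 22 mm wide; open, the fingers measure 114 mm over their backs; the gripper's body (76 mm by 85 mm) begins 54 mm behind the grasp point. The pads swing forward as they close: fully open they stand 13 mm farther back than shut.
Start: joints at [-1.192, 0.628, 0.038, 1.517, -0.027, 0.996, -0.02], TCP at [279.658, 586.779, 192.213] pointing down, gripper open.
Joint ranges: [-3.06, 3.06], [-0.37, 2.12], [-1.25, 1.32], [0.18, 2.47], [-1.1, 4.24], [0.23, 1.98], [-2.94, 2.94]. Speed limits (rad/s): [2.57, 2.57, 3.14, 3.14, 3.14, 3.14, 3.14].

## Interface

Orientations are given as [roll, pitch, yaw] about the fixed x, y, z axes, in that order (R = Rz(yaw) Ry(pitch) Rx(roll)).
In Python, from cell import sensors, get_image, camera_params, order gives the robot as it stands.
- The arm moves only by the shell command python3 -m inch 'ROWS' [OPENING]. ROWS is JSON, a list that holds one entry, the list of rows, each a list of 4 numbers: the shift along the tool's x, y, z in cm, then the turn about the tool's z in degrees. A call has 1 to 8 rows; each row is the pose to reach, as a shift and turn from the pose commanded when the call began, along the tool's axes at that moment; what a row does not reach only later rows make up. A row lasts 1/12 s, in which the tool goes at most 41.7 mm and 7.16 degrees, less where a joint would pass 70% of its speed; a pose out of reach is approached as far as the arm can. A call with a gripper value outside its range is refused whole. OPENING is the finger opening in cm, from 0 to 8.54, set as the call begins (- or left out, the last holds). The fingers move at their own pace and stop on an object; the grip force is fixed at half the most. Time passes only in rows, so rows that repeat a pose let the fingers close. It gives the time, the measured TCP pose, the force, the opening and the grip force at its end, in the units of the state.
- sensors.read_state(): the state, without advancing time (a new reading comes with each control period).
- get_image(name): name is "scene" or "top" or "wrist"; returns the picture (420x560x3 uint8, blue, green, red); there is no depth.
- camera_params(name): a dict with "mtx" (3x3 intrinsics, pixels), "rvec" (rotation vector, rad) and "tvec" (3), from world to camera coordinates, as OpenCV has them. Camera axes: x right, y down, z forward; pixel columns grow to the right and rows downward; lengths in mm; the calibration is good to about 2 mm. The wrist camera is an equidistant fisheye: a pixel r from the principal point sees the ray r / f radians off the axis. A picture is of the moment at which its call begins: read the wrist's pose just before it. camera_params takes no time and is no camera call; for the wrist camera it gives the pose at the moment of the call.
- order.finish_job(): hands the job in; it is judged then, once.
The state is a dict: "clock": time; "qpos": joint angles; "qd": joint speeds; "tau": joint torques, N m; "eef_pos": TCP position; "tool_rot": TCP orientation; "force": force on the tool from outside, world axes, zero at the start; "torque": the same for the moment, N m; "width": finger opening in mm; "gripper_force": force on a finger pad.
Only numpy, scipy, OpenCV 4.12 (cv2) and the standard library are available. Lean on these libraries where they do the work, as an engineer would, in place of code of your own. Each camera call takes 0.05 s, during which the arm holds its last target. There are 200 camera calls.

## Working session

There is one attempt and no reset: what is moved stays moved. The work goes in short steps, Python scripts to look and compute and a shell command to move; the robot and the scene stay as the last step left them, time stands still between calls to the robot, and variables do not carry over. Pictures are saved under pics/ and viewed, at most 12 in all, crops included, and the job is handed in when it is done.

```bash
mkdir -p pics; ls; python3 - <<'E'
from cell import sensors,get_image,camera_params
import cv2,numpy as np
a=get_image("top");b=get_image("scene")
cv2.imwrite("pics/top.png",a);cv2.imwrite("pics/scene.png",b)
for n in("top","scene"):
    p=camera_params(n);print(n,{k:np.round(v,3).tolist() if not isinstance(v,str) else v for k,v in p.items()})
s=sensors.read_state();print(s)
E
```

```text
pics
top {'mtx': [[532.344, 0.0, 284.576], [0.0, 532.344, 210.321], [0.0, 0.0, 1.0]], 'rvec': [2.168, -2.145, 0.15], 'tvec': [221.024, 583.323, 847.887]}
scene {'mtx': [[381.871, 0.0, 277.92], [0.0, 381.871, 214.247], [0.0, 0.0, 1.0]], 'rvec': [2.134, -0.639, 0.3], 'tvec': [-363.954, 351.915, 508.891]}
{'clock': 0.1, 'qpos': array([-1.19181191,  0.62922875,  0.03843679,  1.5182616 , -0.02697961,
        0.99634062, -0.02000195]), 'qd': array([-0.00048478,  0.00061874, -0.00083227, -0.00583199, -0.00017718,
       -0.00049285, -0.00106217]), 'tau': array([ 1.77432656e-03, -5.64523423e+01,  1.22962374e+00, -1.93970972e+01,
        1.11762760e-02,  5.49006189e-03, -1.53262346e-05]), 'eef_pos': array([279.37217824, 586.1955386 , 191.39915926]), 'tool_rot': array([-3.13987231e+00,  2.86483817e-05,  2.69682400e+00]), 'force': array([-0.28718502,  0.44213189, -0.52257985]), 'torque': array([ 0.06939379, -0.01267013,  0.00637169]), 'gripper_force': 0.0, 'width': 85.60435721350362}
```

View pics/top.png

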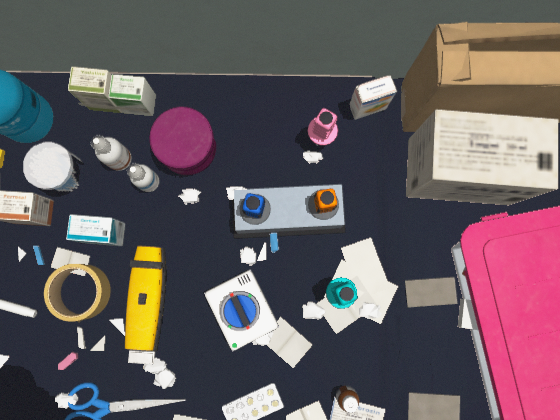

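View pics/scene.png

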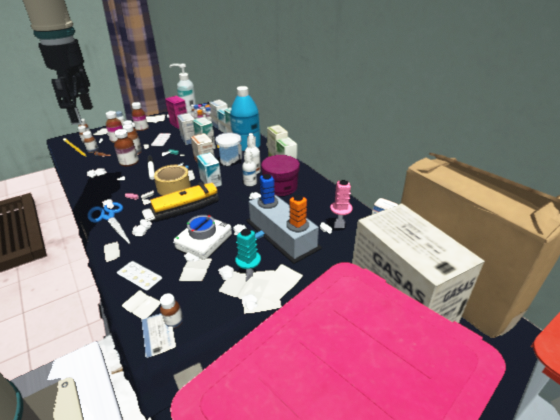

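Top view: the orange handle is at (326,200) in the stand, with the blue one at (253,205). The look-alikes are pink (323,125) and turquoise (343,292), both outside the stand. The cap is at (240,311). I choose the orange one in the stand and check it in a close crop.

```bash
cat > h.py <<'E'
import numpy as np,cv2
from cell import sensors,get_image,camera_params
def cam(n):
    p=camera_params(n);R=cv2.Rodrigues(np.array(p["rvec"],float))[0];t=np.array(p["tvec"],float).ravel()
    return np.array(p["mtx"]),R,-R.T@t
def onplane(n,uv,z):
    K,R,C=cam(n);uv=np.atleast_2d(uv).astype(float)
    d=np.c_[uv,np.ones(len(uv))]@np.linalg.inv(K).T@R
    return C+d*((z-C[2])/d[:,2])[:,None]
def big(m):
    c=max(cv2.findContours(m.astype(np.uint8),0,2)[0],key=cv2.contourArea);return c
E
python3 - <<'E'
from h import *
a=cv2.imread("pics/top.png");hsv=cv2.cvtColor(a,cv2.COLOR_BGR2HSV)
l=cv2.resize(a[170:240,225:350],None,fx=6,fy=6,interpolation=2);r=cv2.resize(a[265:355,195:285],None,fx=6,fy=6,interpolation=2)
cv2.imwrite("pics/c1.png",cv2.resize(np.vstack([np.pad(l,((0,0),(0,0),(0,0))),]),None,fx=1,fy=1));cv2.imwrite("pics/c2.png",r)
print("cam C",cam("top")[2])
H,S,V=cv2.split(hsv)
for nm,m in dict(orange=(H>6)&(H<20)&(S>180)&(V>120),blue=(H>105)&(H<120)&(S>150)&(V>90)).items():
    n,lab,st,ce=cv2.connectedComponentsWithStats(m.astype(np.uint8))
    for i in range(1,n):
        if st[i,4]>80: print(nm,st[i],ce[i].round(1))
roi=np.zeros_like(H);roi[180:240,225:350]=1
m=(S<90)&(V>90)&(V<215)&(roi>0);c=big(cv2.morphologyEx(m.astype(np.uint8),cv2.MORPH_OPEN,np.ones((5,5))))
rr=cv2.minAreaRect(c);bp=cv2.boxPoints(rr);print("stand",rr,bp.round(1).tolist());print(onplane("top",bp,62).round(1))
E
```

```text
cam C [464.53433143 233.20288422 915.34358914]
orange [317 189  20  22 179] [326.  199.4]
blue [243 193  21  22 197] [253.5 204.5]
blue [237 296  19  27 280] [247.4 306.9]
blue [224 299  20  28 303] [232.1 314.3]
stand ((288.50689697265625, 206.88427734375), (41.66320037841797, 109.59955596923828), 87.0643310546875) [[232.6999969482422, 188.89999389648438], [342.20001220703125, 183.3000030517578], [344.29998779296875, 224.89999389648438], [234.8000030517578, 230.5]]
[[611.8 312.1  62. ]
 [623.2 134.1  62. ]
 [555.1 130.9  62. ]
 [544.  307.1  62. ]]
```

View pics/c1.png

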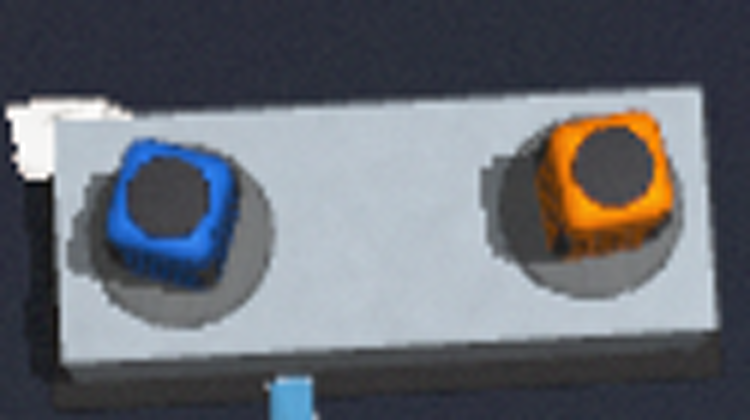

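View pics/c2.png

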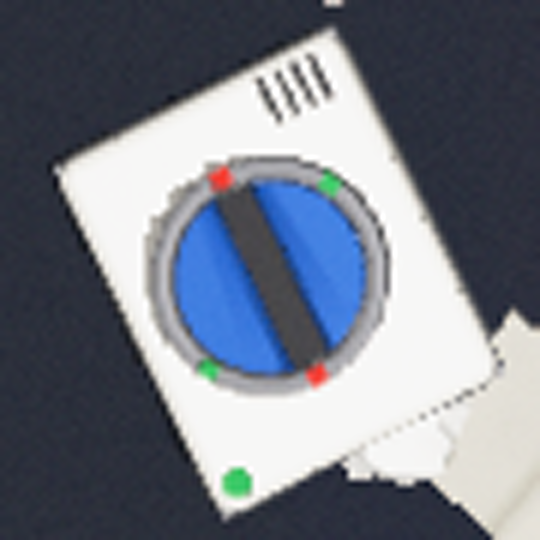

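The crop confirms it: the orange square handle is in the right-hand hole, with its top disc at about (327,198), and the blue one is on the left. The cap slot lies at the red marks, from (232,295) to (248,327).

```bash
python3 - <<'E'
from h import *
a=cv2.imread("pics/top.png");H,S,V=cv2.split(cv2.cvtColor(a,cv2.COLOR_BGR2HSV))
f=lambda p,o:np.array(p)/6-0.42+np.array(o)
o=(225,170)
ft=onplane("top",f([[551,122],[657,112],[670,208],[562,222]],o),133);print("top face",ft.round(1).tolist(),ft.mean(0))
for i in range(4): d=ft[(i+1)%4]-ft[i];print(np.linalg.norm(d).round(1),np.degrees(np.arctan2(d[1],d[0])).round(1))
print("disc",onplane("top",f([613,167],o),133),"flange",onplane("top",f([590,205],o),68))
print("blue flange",onplane("top",f([183,234],o),68))
st=onplane("top",[[232.7,188.9],[342.2,183.3],[344.3,224.9],[234.8,230.5]],62);print("stand c",st.mean(0))
o=(195,265)
rm=onplane("top",f([[220,180],[317,375],[330,184],[208,370]],o),58);print("marks",rm.round(1).tolist(),rm.mean(0))
for i in(0,2):
    d=rm[i]-rm[i+1];print("ang",np.degrees(np.arctan2(d[1],d[0])),np.linalg.norm(d))
# slot: dark px within ring
yy,xx=np.mgrid[:420,:560];m=(V<95)&(np.hypot(xx-239.6,yy-311)<14)
p=onplane("top",np.c_[xx[m],yy[m]],50)[:,:2];c=p.mean(0);w,v=np.linalg.eigh(np.cov((p-c).T));print("slot",c,np.degrees(np.arctan2(v[1,1],v[0,1]))%180,len(p),2*np.sqrt(3*w))
s=sensors.read_state();print(s["eef_pos"],np.degrees(s["tool_rot"]))
E
```

```text
top face [[599.5, 180.8, 133.0], [602.3, 154.4, 133.0], [578.2, 151.3, 133.0], [574.4, 178.0, 133.0]] [588.61128889 166.12304648 133.        ]
26.5 -83.9
24.3 -172.5
27.0 98.1
25.2 6.3
disc [[588.3432925  165.38060375 133.        ]] flange [[588.24379443 165.92002722  68.        ]]
blue flange [[579.15757086 274.89151089  68.        ]]
stand c [583.51032621 221.04387219  62.        ]
marks [[442.1, 310.8, 58.0], [391.7, 284.2, 58.0], [441.4, 281.7, 58.0], [392.7, 312.8, 58.0]] [416.96937159 297.38502784  58.        ]
ang 27.888737101371962 57.02444415987495
ang -32.6421485703406 57.754027607791876
slot [416.37821689 297.02009937] 26.69040424254203 174 [ 9.9746127  44.02478063]
[279.37217824 586.1955386  191.39915926] [-1.79901432e+02  1.64143136e-03  1.54516633e+02]
```

```bash
cat >> h.py <<'E'
def plan(x,y,z,yaw):
    "shift (cm, tool axes) and turn (deg) from measured pose to TCP x,y,z mm, yaw deg"
    from scipy.spatial.transform import Rotation as Ro
    s=sensors.read_state();R=Ro.from_euler("xyz",s["tool_rot"]).as_matrix()
    d=R.T@(np.array([x,y,z])-s["eef_pos"])/10
    t=-(yaw-np.degrees(s["tool_rot"][2])+180)%360
    t=-((yaw-np.degrees(s["tool_rot"][2])+180)%360-180)
    print(np.round(d,2),round(t,1),"clock",s["clock"],"pos",s["eef_pos"].round(1),np.degrees(s["tool_rot"]).round(1),"F",s["force"].round(1),"T",s["torque"].round(2),"w",round(s["width"],1),"q7",s["qpos"][6].round(2))
E
python3 -c "
from h import *
plan(588.2,165.8,195,97)"
```

```text
[-45.97 -24.66  -0.32] 57.5 clock 0.1 pos [279.4 586.2 191.4] [-179.9    0.   154.5] F [-0.3  0.4 -0.5] T [ 0.07 -0.01  0.01] w 85.6 q7 -0.02
```

```bash
python3 -m inch '[[[-46,-24.6,-0.3,57],[-46,-24.6,-0.3,57],[-46,-24.6,-0.3,57],[-46,-24.6,-0.3,57],[-46,-24.6,-0.3,57],[-46,-24.6,-0.3,57],[-46,-24.6,-0.3,57],[-46,-24.6,-0.3,57]]]' 5.5; python3 -c "
from h import *
plan(588.2,165.8,195,97)"
```

```text
clock: 0.77
eef_pos: [477.9, 316.6, 194.0]
tool_rot: [-3.141, 0.0, 1.696]
force: [-0.1, 0.7, -0.7]
width: 55.0
gripper_force: 0.0
[-16.34   9.06  -0.1 ] 0.2 clock 0.7667 pos [477.9 316.6 194. ] [-180.     0.    97.2] F [-0.1  0.7 -0.7] T [ 0.03 -0.03 -0.04] w 55.0 q7 -0.31
```

```bash
python3 -m inch '[[[-16.3,9.1,-0.1,0],[-16.3,9.1,-0.1,0],[-16.3,9.1,-0.1,0],[-16.3,9.1,-0.1,0],[-16.3,9.1,-0.1,0],[-16.3,9.1,-0.1,0],[-16.3,9.1,-0.1,0]]]'; python3 - <<'E'
from h import *
plan(588.2,165.8,83,97)
p=camera_params("wrist");print(p)
cv2.imwrite("pics/w1.png",get_image("wrist"))
E
```

```text
clock: 1.35
eef_pos: [589.2, 167.0, 194.6]
tool_rot: [-3.141, 0.0, 1.699]
force: [-0.7, 0.5, 0.4]
width: 55.3
gripper_force: 0.0
[-0.11 -0.1  11.16] 0.3 clock 1.35 pos [589.2 167.  194.6] [-179.9    0.    97.3] F [-0.7  0.5  0.4] T [ 0.04 -0.03  0.01] w 55.3 q7 -0.0
{'mtx': array([[325.1922621 ,   0.        , 278.49769486],
       [  0.        , 325.1922621 , 216.04611794],
       [  0.        ,   0.        ,   1.        ]]), 'rvec': array([-2.81074402, -0.1802361 , -0.02829371]), 'tvec': array([-605.71972146,   43.28650895,  411.79712205])}
```

View pics/w1.png

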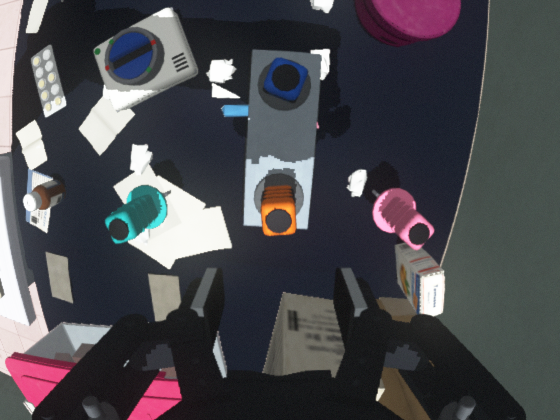

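The wrist view shows the orange handle at (280,215), centred between the fingers and aligned with them. The pink (403,215) and turquoise (135,215) look-alikes are clear of the fingers.

```bash
python3 - <<'E'
from h import *
K,R,C=cam("wrist");v=(np.array([279.5,220.5])-K[:2,2]);r=np.hypot(*v)/K[0,0]
d=R.T@np.r_[np.sin(r)*v/np.hypot(*v),np.cos(r)];print(C,C+d*(133-C[2])/d[2])
E
python3 -m inch '[[[-0.1,-0.1,3,0],[-0.1,-0.1,6,0],[-0.1,-0.1,8.5,0],[-0.1,-0.1,10.2,0],[-0.1,-0.1,11.1,0],[-0.1,-0.1,11.1,0],[-0.1,-0.1,11.1,0]]]'
```

```text
[578.03603087 250.50412931 375.81605385] [589.61733267 165.92270246 133.        ]
clock: 1.98
eef_pos: [587.7, 168.9, 84.3]
tool_rot: [-3.141, -0.001, 1.704]
force: [-0.3, -0.6, 0.1]
width: 55.2
gripper_force: 0.0
```

```bash
python3 -c "
from h import *
plan(588.4,165.9,83,97)"; python3 -m inch '[[[-0.3,0.1,0.1,0],[-0.3,0.1,0.1,0],[-0.3,0.1,0.1,0]]]'; python3 -m inch '[[[0,0,0,0],[0,0,0,0],[0,0,0,0],[0,0,0,0],[0,0,0,0],[0,0,0,0],[0,0,0,0]]]' 2
```

```text
[-0.3   0.03  0.13] 0.6 clock 1.9833 pos [587.7 168.9  84.3] [-180.    -0.    97.6] F [-0.3 -0.6  0.1] T [-0.01 -0.02  0.02] w 55.2 q7 0.04
clock: 2.23
eef_pos: [590.3, 164.7, 84.3]
tool_rot: [3.139, -0.0, 1.701]
force: [-0.4, 0.2, 0.1]
width: 54.8
gripper_force: 0.0
clock: 2.82
eef_pos: [589.8, 165.0, 84.0]
tool_rot: [3.141, -0.001, 1.702]
force: [-0.9, 0.2, 5.9]
width: 26.4
gripper_force: 57.9
```

```bash
python3 -m inch '[[[0,0,-1.5,0],[0,0,-3.5,0],[0,0,-6,0],[0,0,-8,0],[0,0,-9.5,0],[0,0,-10,0],[0,0,-10,0]]]'; python3 - <<'E'
from h import *
plan(416.7,297.2,190,117)
a=get_image("scene");w=get_image("wrist");t=get_image("top")
cv2.imwrite("pics/s2.png",a);cv2.imwrite("pics/w2.png",w);cv2.imwrite("pics/t2.png",t)
c=cv2.resize(a[140:270,230:360],(520,520),interpolation=2);cv2.imwrite("pics/s2c.png",c)
E
```

```text
clock: 3.4
eef_pos: [590.1, 164.9, 184.2]
tool_rot: [3.139, -0.001, 1.702]
force: [-0.1, 0.7, -0.7]
width: 26.5
gripper_force: 58.3
[ 15.38 -15.46  -0.61] -19.5 clock 3.4 pos [590.1 164.9 184.2] [179.9  -0.   97.5] F [-0.1  0.7 -0.7] T [ 0.06 -0.03 -0.03] w 26.5 q7 0.01
```

View pics/s2c.png

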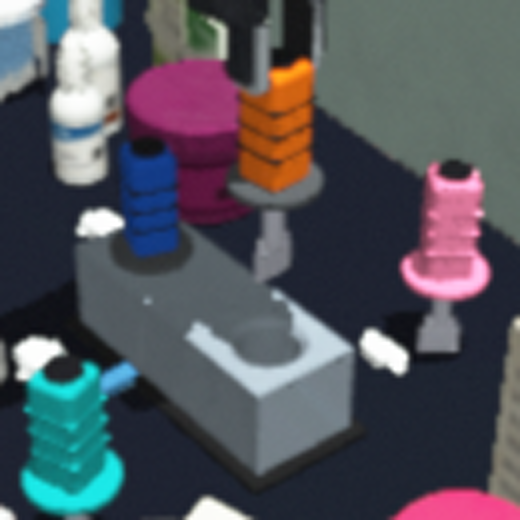

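```bash
python3 - <<'E'
from h import *
a=cv2.imread("pics/s2.png")
x0,y0,k=280,185,16
c=cv2.resize(a[y0:y0+35,x0:x0+35],None,fx=k,fy=k,interpolation=cv2.INTER_CUBIC)
K,R,C=cam("scene")
s=np.array([589.5,165.4,107.]);out=[c]
for ang in(7,97):
    u=np.array([np.cos(np.radians(ang)),np.sin(np.radians(ang)),0]);n=np.array([-u[1],u[0],0])
    P=np.array([s+i*12*u+j*2*n+[0,0,z] for z in(0,20) for i,j in((-1,-1),(1,-1),(1,1),(-1,1))])
    q=(P-C)@R.T@K.T;q=q[:,:2]/q[:,2:];print(ang,q.round(1).tolist())
cv2.imwrite("pics/s2d.png",c)
E
```

```text
7 [[292.9, 210.6], [301.3, 206.2], [300.1, 205.4], [291.7, 209.8], [293.0, 202.8], [301.5, 198.5], [300.3, 197.7], [291.7, 202.0]]
97 [[301.1, 210.1], [293.5, 205.2], [292.1, 205.9], [299.7, 210.9], [301.3, 202.3], [293.5, 197.4], [292.1, 198.1], [299.8, 203.1]]
```

View pics/s2d.png

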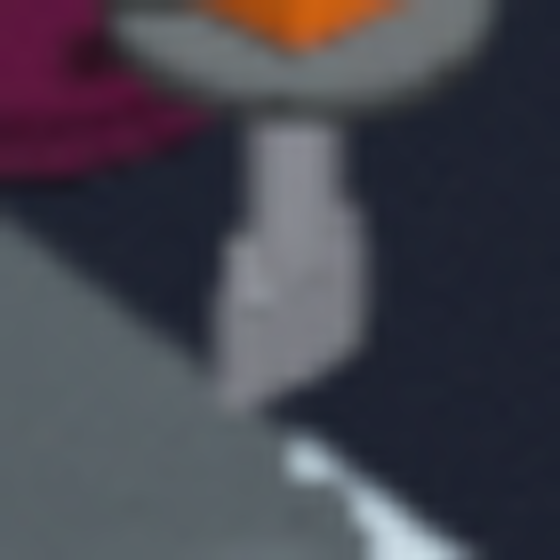

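The zoomed crop shows the blade's bottom edge running from lower left (294.7,210.6) to upper right (302.5,207). That fits a blade along 7°, which is the tool's y axis. The slot at 27.3° therefore needs a tool yaw of 117.3°.

```bash
python3 -m inch '[[[2,-2,0,-4],[4.5,-4.5,0,-8],[7,-7,0,-12],[9.5,-9.6,0,-16],[12,-12.1,0,-19],[14,-14,0,-20],[15,-15,0,-20],[15.3,-15.4,0,-20]]]'; python3 -m inch '[[[0,0,0,0],[0,0,0,0],[0,0,0,0]]]'; python3 - <<'E'
from h import *
plan(417.3,296.8,140,117.3)
w=get_image("wrist");t=get_image("top");a=get_image("scene")
cv2.imwrite("pics/w3.png",w);cv2.imwrite("pics/t3.png",t);cv2.imwrite("pics/s3.png",a)
l=cv2.resize(w[0:420,140:420],(400,600));r=cv2.resize(a[160:265,155:260],(400,400),interpolation=2)
cv2.imwrite("pics/m3.png",np.hstack([l,np.vstack([r,np.zeros((200,400,3),np.uint8)])]))
E
```

```text
clock: 4.22
eef_pos: [413.3, 298.2, 181.9]
tool_rot: [-3.138, -0.001, 2.056]
force: [-0.8, 0.0, -0.7]
width: 26.4
gripper_force: 58.3
clock: 4.47
eef_pos: [418.1, 294.9, 182.9]
tool_rot: [3.141, 0.001, 2.048]
force: [-0.7, -1.0, -0.5]
width: 26.4
gripper_force: 58.3
[0.21 0.02 4.29] 0.1 clock 4.4667 pos [418.1 294.9 182.9] [1.800e+02 1.000e-01 1.174e+02] F [-0.7 -1.  -0.5] T [ 0.02 -0.03  0.04] w 26.4 q7 -0.05
```

View pics/m3.png

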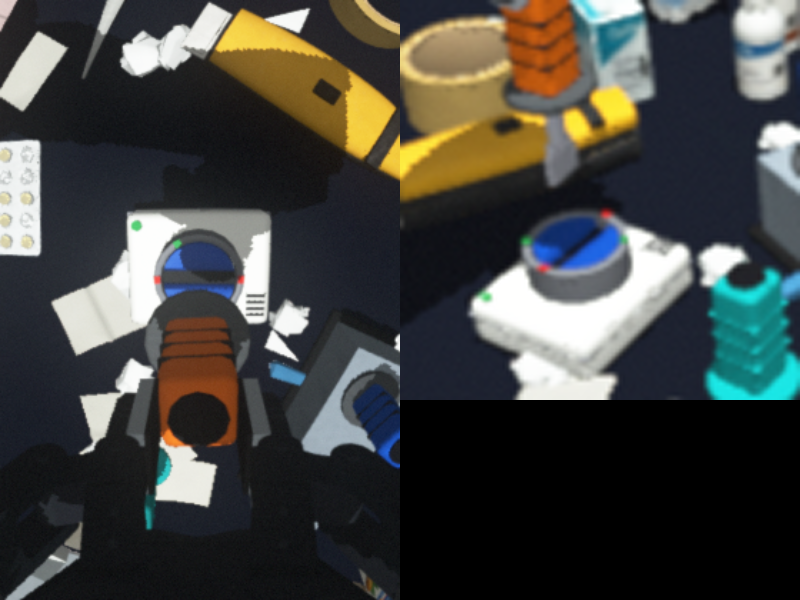

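The wrist crop shows the slot from about (252,193) to (308,195), parallel to the gripper axis. The scene view shows the blade above the cap and in line with the slot. One cross-check of the slot with the wrist ray comes before the descent.

```bash
python3 - <<'E'
from h import *
K,R,C=cam("wrist")
w=cv2.imread("pics/w3.png");H,S,V=cv2.split(cv2.cvtColor(w,cv2.COLOR_BGR2HSV))
def ray(uv,z):
    v=np.array(uv)-K[:2,2];n=np.hypot(*v);r=n/K[0,0];d=R.T@np.r_[np.sin(r)*v/n,np.cos(r)];return C+d*(z-C[2])/d[2]
red=((H<8)|(H>172))&(S>150)&(V>100);red[:170]=0;red[215:]=0
n,l,s,ce=cv2.connectedComponentsWithStats(red.astype(np.uint8))
for i in range(1,n):
    if s[i,4]>4 and 240<ce[i][0]<320: print(ce[i],s[i,4],ray(ce[i],58))
print(ray([280,194],50))
plan(417.3,296.8,140,117.3)
E
```

```text
[308.07692308 195.30769231] 13 [443.54547046 308.80610549  58.        ]
[250.  195.5] 12 [393.27369422 282.53137848  58.        ]
[419.61670994 295.4491253   50.        ]
[0.16 0.03 4.3 ] 0.1 clock 4.6167 pos [417.7 295.3 183. ] [180.    0.  117.4] F [ 0.  -0.3 -0.9] T [0.01 0.02 0.01] w 26.4 q7 -0.05
```

```bash
python3 -m inch '[[[0.1,0,1.5,0],[0.1,0,3,0],[0.1,0,4,0],[0.1,0,4.3,0],[0.1,0,4.3,0],[0.1,0,4.3,0]]]'; python3 -m inch '[[[0,0,0.3,0],[0,0,0.6,0],[0,0,0.9,0],[0,0,1.1,0],[0,0,1.1,0],[0,0,1.1,0]]]';python3 -c "
from h import *
plan(417.3,296.3,119,117.3)"
```

```text
clock: 5.12
eef_pos: [416.7, 297.1, 140.3]
tool_rot: [3.141, 0.0, 2.05]
force: [-0.1, -0.1, -0.7]
width: 26.4
gripper_force: 58.3
clock: 5.62
eef_pos: [416.2, 297.1, 129.0]
tool_rot: [-3.141, 0.0, 2.051]
force: [-0.9, 0.3, -1.3]
width: 26.5
gripper_force: 58.3
[-0.12  0.06  1.  ] 0.2 clock 5.6167 pos [416.2 297.1 129. ] [-180.     0.   117.5] F [-0.9  0.3 -1.3] T [ 0.01 -0.02 -0.02] w 26.5 q7 -0.03
```

Tip is about 5 mm inside the slot with no contact force. Now I push.

```bash
python3 -m inch '[[[-0.05,0.05,0.2,0],[-0.05,0.05,0.4,0],[-0.05,0.05,0.6,0],[-0.05,0.05,0.8,0],[-0.05,0.05,0.9,0],[-0.05,0.05,0.9,0],[-0.05,0.05,0.9,0]]]';python3 -c "
from h import *
plan(417.3,296.3,119,117.3)"
```

```text
clock: 6.2
eef_pos: [417.4, 297.4, 120.7]
tool_rot: [3.14, -0.0, 2.051]
force: [-1.0, 0.2, 6.5]
width: 26.2
gripper_force: 59.2
[-0.09 -0.06  0.17] 0.2 clock 6.2 pos [417.4 297.4 120.7] [179.9  -0.  117.5] F [-1.   0.2  6.5] T [-0.08  0.27 -0.02] w 26.2 q7 -0.03
```

```bash
python3 -m inch '[[[0,0,0.2,0],[0,0,0.35,0],[0,0,0.35,0],[0,0,0.35,0],[0,0,0.35,0]]]';python3 -c "
from h import *
plan(417.3,296.3,119,37)"
```

```text
clock: 6.62
eef_pos: [417.7, 298.0, 118.5]
tool_rot: [3.139, -0.001, 2.051]
force: [-3.1, -0.9, 18.0]
width: 26.7
gripper_force: 60.3
[-0.13 -0.11 -0.05] 80.5 clock 6.6167 pos [417.7 298.  118.5] [ 1.798e+02 -1.000e-01  1.175e+02] F [-3.1 -0.9 18. ] T [-0.21  0.8  -0.  ] w 26.7 q7 -0.03
```

```bash
python3 -m inch '[[[0,0,-0.05,5],[0,0,-0.05,10],[0,0,-0.05,15],[0,0,-0.05,20],[0,0,-0.05,25],[0,0,-0.05,30],[0,0,-0.05,35],[0,0,-0.05,40]]]';python3 -c "
from h import *
plan(417.3,296.3,119,37.5)"
```

```text
clock: 7.28
eef_pos: [419.4, 297.8, 118.7]
tool_rot: [3.138, -0.003, 1.349]
force: [1.1, 0.1, 11.1]
width: 26.4
gripper_force: 59.9
[-0.19 -0.17 -0.04] 39.8 clock 7.2833 pos [419.4 297.8 118.7] [179.8  -0.2  77.3] F [ 1.1  0.1 11.1] T [-0.31 -0.31  0.06] w 26.4 q7 -0.54
```

```bash
python3 -m inch '[[[0,0,0,5],[0,0,0,10],[0,0,0,15],[0,0,0,20],[0,0,0,25],[0,0,0,30],[0,0,0,33],[0,0,0,35]]]';python3 -c "
from h import *
plan(417.3,296.3,119,37.5);cv2.imwrite('pics/t4.png',get_image('top'));cv2.imwrite('pics/w4.png',get_image('wrist'))"
```

```text
clock: 7.95
eef_pos: [419.8, 296.8, 118.6]
tool_rot: [3.139, -0.005, 0.739]
force: [1.5, -2.3, 12.5]
width: 26.5
gripper_force: 60.0
[-0.22 -0.13 -0.04] 4.8 clock 7.95 pos [419.8 296.8 118.6] [179.8  -0.3  42.3] F [ 1.5 -2.3 12.5] T [-0.74 -0.35  0.07] w 26.5 q7 -0.99
```

```bash
python3 -m inch '[[[0,0,0,2],[0,0,0,4],[0,0,0,4],[0,0,0,4]]]';python3 - <<'E'
from h import *
plan(417.3,296.3,119,37.5)
w=get_image('wrist');cv2.imwrite('pics/w5.png',w);cv2.imwrite('pics/w5c.png',cv2.resize(w[130:260,200:360],(800,600)[:2],interpolation=2))
E
```

```text
clock: 8.38
eef_pos: [419.6, 296.7, 118.6]
tool_rot: [3.139, -0.004, 0.672]
force: [1.1, -2.3, 12.1]
width: 26.3
gripper_force: 60.0
[-0.2  -0.11 -0.04] 1.0 clock 8.3833 pos [419.6 296.7 118.6] [179.9  -0.2  38.5] F [ 1.1 -2.3 12.1] T [-0.77 -0.23  0.04] w 26.3 q7 -1.04
```

View pics/w5c.png

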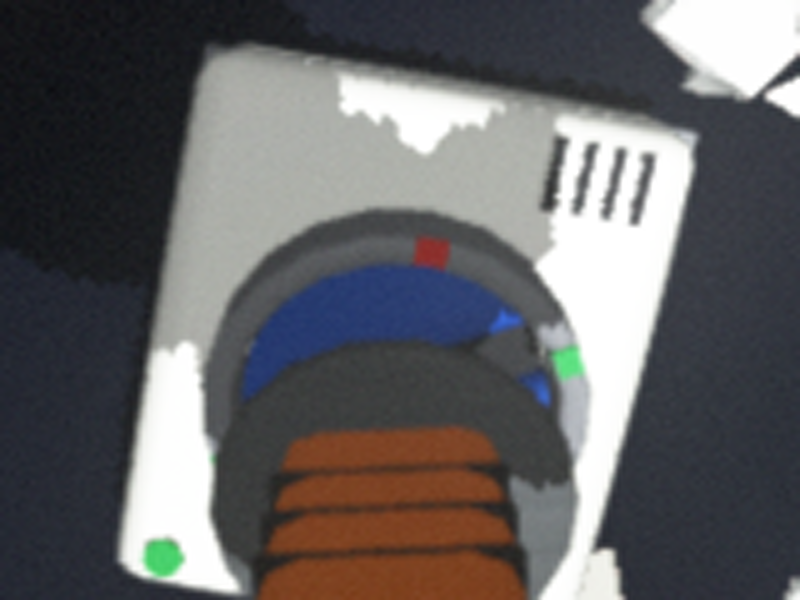

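The slot's right end at crop (520,350) is nearly in line with the green mark at (567,362). I go on turning until the hard stop shows in the torque.

```bash
python3 -m inch '[[[0,0,0,2],[0,0,0,4],[0,0,0,6],[0,0,0,6],[0,0,0,6]]]';python3 - <<'E'
from h import *
plan(417.3,296.3,119,37.5)
K,R,C=cam("wrist")
def ray(uv,z):
    v=np.array(uv)-K[:2,2];n=np.hypot(*v);r=n/K[0,0];d=R.T@np.r_[np.sin(r)*v/n,np.cos(r)];return C+d*(z-C[2])/d[2]
cv2.imwrite('pics/w6.png',get_image('wrist'))
E
```

```text
clock: 8.85
eef_pos: [419.5, 296.5, 118.6]
tool_rot: [3.14, -0.004, 0.568]
force: [1.6, -3.0, 12.4]
width: 26.7
gripper_force: 61.6
[-0.2  -0.1  -0.04] -5.0 clock 8.85 pos [419.5 296.5 118.6] [179.9  -0.2  32.5] F [ 1.6 -3.  12.4] T [-0.86 -0.2   0.3 ] w 26.7 q7 -1.12
```

Torque jumped to 0.3 N m, so this is the hard stop. I back off slightly within the play and then lift.

```bash
python3 -m inch '[[[0,0,0,-4],[0,0,0,-9],[0,0,0,-9],[0,0,-0.4,-9],[0,0,-0.9,-9],[0,0,-1.2,-9],[0,0,-1.2,-9]]]';python3 -m inch '[[[0,0,-1,0],[0,0,-2.5,0],[0,0,-4,0],[0,0,-5.2,0],[0,0,-5.5,0],[0,0,-5.5,0]]]';python3 - <<'E'
from h import *
plan(589.8,165.0,190,97.5)
w=get_image('wrist');cv2.imwrite('pics/w7.png',w);cv2.imwrite('pics/w7c.png',cv2.resize(w[80:300,160:400],(720,600),interpolation=2))
E
```

```text
clock: 9.48
eef_pos: [416.8, 297.2, 129.3]
tool_rot: [-3.141, -0.0, 0.725]
force: [-0.8, -0.5, -2.2]
width: 26.4
gripper_force: 58.3
clock: 9.98
eef_pos: [417.1, 297.4, 184.8]
tool_rot: [-3.141, -0.001, 0.725]
force: [0.4, -0.0, -1.8]
width: 26.3
gripper_force: 58.3
[ 4.14 21.37 -0.52] -56.0 clock 9.9833 pos [417.1 297.4 184.8] [-1.80e+02 -1.00e-01  4.15e+01] F [ 0.4 -0.  -1.8] T [ 0.04 -0.01  0.  ] w 26.3 q7 -1.08
```

View pics/w7c.png

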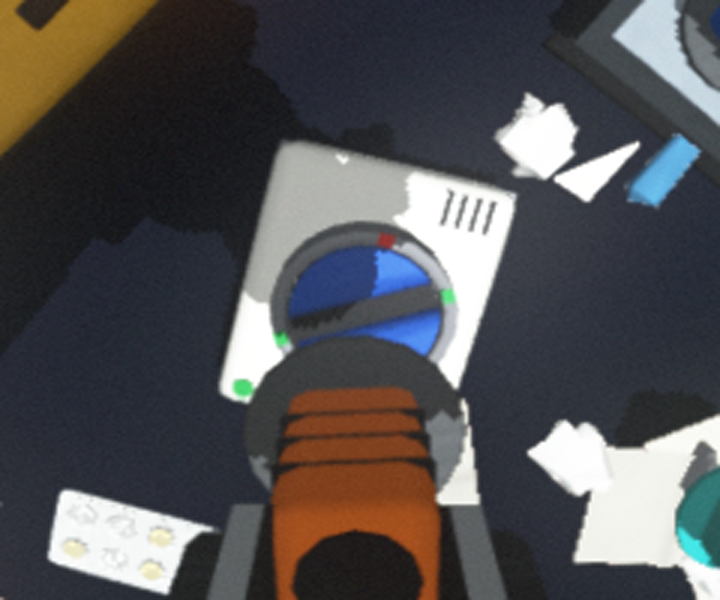

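The slot now runs between the two green marks, at crop (448,296) and (280,340), so the cap is locked. I take the driver back to its hole.

```bash
python3 -m inch '[[[0.5,2,-0.3,-7],[1,5,-0.5,-14],[1.8,9,-0.5,-21],[2.4,12.5,-0.5,-28],[3,16,-0.5,-35],[3.7,19,-0.5,-42],[4,20.8,-0.5,-49],[4.1,21.4,-0.5,-56]]]';python3 -m inch '[[[0,0,0,0],[0,0,0,0],[0,0,0,0]]]';python3 - <<'E'
from h import *
plan(589.8,165.0,84,97.5)
a=get_image('scene');w=get_image('wrist');cv2.imwrite('pics/s8.png',a)
cv2.imwrite('pics/m8.png',np.hstack([cv2.resize(a[130:260,240:350],(400,473),interpolation=2),cv2.resize(w[100:336,180:380],(400,473))]))
E
```

```text
clock: 10.7
eef_pos: [591.7, 159.5, 187.7]
tool_rot: [-3.141, 0.003, 1.703]
force: [0.7, -0.5, -1.4]
width: 26.6
gripper_force: 58.4
clock: 10.95
eef_pos: [588.1, 164.8, 188.2]
tool_rot: [-3.139, -0.001, 1.7]
force: [-0.3, -0.6, -1.4]
width: 26.2
gripper_force: 58.4
[-1.000e-02  1.900e-01  1.042e+01] -0.1 clock 10.95 pos [588.1 164.8 188.2] [-179.9   -0.    97.4] F [-0.3 -0.6 -1.4] T [-0.07  0.04 -0.03] w 26.2 q7 0.03
```

View pics/m8.png

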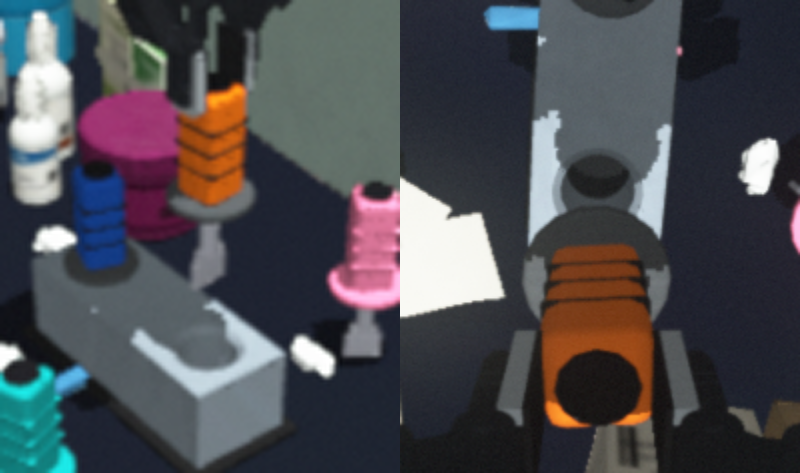

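The driver hangs upright above its empty hole, which is at crop right (597,190). I lower it.

```bash
python3 -m inch '[[[0,0.1,2,0],[0,0.1,4,0],[0,0.1,5,0],[0,0.1,5,0],[0,0.1,5,0]]]';python3 -c "
from h import *
plan(589.8,165.0,84,97.5)"
```

```text
clock: 11.47
eef_pos: [590.0, 164.5, 139.0]
tool_rot: [-3.141, 0.0, 1.702]
force: [0.8, 0.6, -1.3]
width: 26.2
gripper_force: 58.4
[ 0.05 -0.01  5.5 ] 0.0 clock 11.4667 pos [590.  164.5 139. ] [-179.9    0.    97.5] F [ 0.8  0.6 -1.3] T [ 0.02 -0.03 -0.01] w 26.2 q7 0.06
```

```bash
python3 -m inch '[[[0,0,1,0],[0,0,2,0],[0,0,3,0],[0,0,4,0],[0,0,4.8,0],[0,0,5.2,0],[0,0,5.4,0],[0,0,5.4,0]]]';python3 -c "
from h import *
plan(589.8,165.0,84,97.5)"
```

```text
clock: 12.13
eef_pos: [590.3, 163.9, 84.7]
tool_rot: [-3.141, 0.0, 1.702]
force: [0.7, -0.5, -1.5]
width: 26.2
gripper_force: 58.4
[ 0.12 -0.03  0.07] 0.0 clock 12.1333 pos [590.3 163.9  84.7] [-180.     0.    97.5] F [ 0.7 -0.5 -1.5] T [ 0.   -0.    0.03] w 26.2 q7 0.08
```

Lower until it touches, then open.

```bash
python3 -m inch '[[[0.05,0,0.08,0],[0.05,0,0.15,0],[0.05,0,0.15,0],[0.05,0,0.15,0]]]';python3 -m inch '[[[0,0,0,0],[0,0,0,0],[0,0,0,0],[0,0,0,0],[0,0,0,0],[0,0,0,0]]]' 5.5
```

```text
clock: 12.47
eef_pos: [590.9, 164.7, 84.0]
tool_rot: [3.14, -0.0, 1.702]
force: [-0.9, 0.2, 0.1]
width: 26.1
gripper_force: 58.5
clock: 12.97
eef_pos: [590.4, 164.5, 83.6]
tool_rot: [3.142, -0.0, 1.702]
force: [-0.5, -0.8, 0.1]
width: 55.1
gripper_force: 0.0
```

```bash
python3 -m inch '[[[0,0,-2,0],[0,0,-4,0],[0,0,-7,0],[0,0,-10,0],[0,0,-12.5,0],[0,0,-14,0],[0,0,-14,0],[0,0,-14,0]]]';python3 -m inch '[[[12,0,0,0],[12,0,0,0],[12,-8,0,0],[12,-15,0,0],[12,-20,0,0],[12,-20,0,0],[12,-20,0,0]]]';python3 - <<'E'
from h import *
plan(589.8,165.0,190,97.5)
t=get_image('top');a=get_image('scene')
cv2.imwrite('pics/t9.png',t);cv2.imwrite('pics/s9.png',a)
cv2.imwrite('pics/m9.png',np.hstack([cv2.resize(a[130:260,160:340],(554,400),interpolation=2),cv2.resize(t[100:360,190:350],(246,400))]))
E
```

```text
clock: 13.63
eef_pos: [590.7, 164.7, 224.2]
tool_rot: [3.14, -0.001, 1.702]
force: [-1.4, -0.1, -1.6]
width: 55.1
gripper_force: 0.0
clock: 14.22
eef_pos: [372.6, 256.4, 221.8]
tool_rot: [-3.138, 0.002, 1.703]
force: [-0.0, 0.8, 0.6]
width: 55.3
gripper_force: 0.0
[-11.91  20.34   3.13] 0.1 clock 14.2167 pos [372.6 256.4 221.8] [-1.798e+02  1.000e-01  9.760e+01] F [-0.   0.8  0.6] T [0.02 0.03 0.03] w 55.3 q7 -0.35
```

View pics/m9.png

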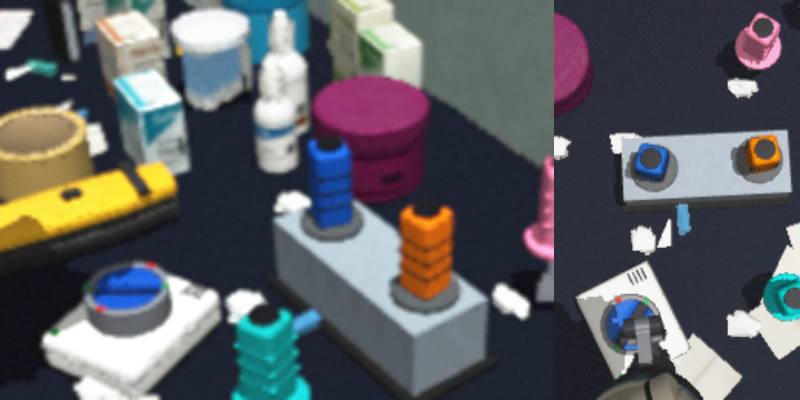

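The orange driver is upright in its hole at crop right (763,153). The blue one is untouched, and the cap's slot lies across the green marks. I hand in.

```bash
python3 -m inch '[[[0,0,0,0],[0,0,0,0],[0,0,0,0]]]'; python3 -c "
from cell import order
print(order.finish_job())"
```

```text
clock: 14.57
eef_pos: [377.8, 257.2, 223.3]
tool_rot: [3.141, 0.001, 1.701]
force: [-0.4, 0.2, 0.8]
width: 54.9
gripper_force: 0.0
the job is handed in; nothing more can be done
None
```

The job is handed in at 14.6 s: the cap was pushed down and turned clockwise to its stop at the green marks, the orange driver is back upright in its own hole, and the blue driver was not touched.

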